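# Ring up an order and show it to the guest

## Task

The order is up at the snack stall: press the plunger of the counter bell to ring it, then point at the middle of the tray with two sausages for two seconds with the fingertips a few centimetres above the food, then point at the lid of the low wide mustard jar in the same way, staying there when you finish. Do not touch any tray, food, jar or bottle, and leave the bell standing in its place. So that the guest is not misled, pass high over the other trays, the tall jar and the bottle: never bring the fingertips down close over them.

Things in the scene. Friction and masses are not known exactly. Their poses are not given: they have to be found in the camera images.
- tray_two: loose low brown cardboard serving tray, 150 (its x) x 96 (its y) x 18 mm high, walls 4 mm, carrying TWO curved brown sausages side by side, each about 119 mm long and 27 mm thick, lying along the tray's x; origin at the centre of its underside, z up, stands level on the table. All three trays are alike; only the food tells them apart.
- two_top (a point): centre of the tray with two sausages, 32 mm above the table: level with the top of the sausages. The point to point at.
- tray_one: loose low brown cardboard serving tray, 150 (its x) x 96 (its y) x 18 mm high, walls 4 mm, carrying ONE such sausage along its middle; origin at the centre of its underside, z up, stands level on the table. Bystander.
- one_top (a point): centre of the one-sausage tray, at the top of the sausage, 32 mm above the table
- tray_bread: loose low brown cardboard serving tray, 150 (its x) x 96 (its y) x 18 mm high, walls 4 mm, carrying a stack of three bread slices; origin at the centre of its underside, z up, stands level on the table. Bystander.
- bread_top (a point): centre of the bread tray, at the top of the slices, 38 mm above the table
- bell: loose counter bell: black round base 84 mm across and 12 mm high, a steel dome up to 47 mm, and a round steel plunger button on top, 24 mm across; mass about 0.4 kg; origin at the centre of its underside, z up, stands level on the table
- bell_top (a point): centre of the upper face of the bell's plunger button (moves with it), 66 mm above the table at rest
- bell_plunger (a joint): how far the plunger is pressed down, m: 0 at rest, 0.006 fully down; the bell rings beyond 0.004. A spring resists with 1 N at rest and 4 N fully down and brings it back up.
- low_jar: loose closed mustard jar, the LOW WIDE one: 76 mm across, 60 mm high, screw cap and paper label, about 0.3 kg; origin at the centre of its underside, z up, stands level on the table
- low_jar_top (a point): centre of the low jar's cap, on its upper face, 60 mm above the table. The point to point at.
- tall_jar: loose closed jar, taller and narrower: 52 mm across, 110 mm high; origin at the centre of its underside, z up, stands level on the table. Bystander.
- tall_jar_top (a point): centre of the tall jar's cap, 110 mm above the table
- bottle: loose closed amber bottle with a neck: 60 mm across, 160 mm high; origin at the centre of its underside, z up, stands level on the table. Bystander.
- bottle_top (a point): centre of the bottle's cap, 160 mm above the table
Mind the look-alikes: they are no part of the job. What is shaped like the bell but blue or yellow is not meant. What is shaped like the tray_two but purple or yellow is not meant.

How it is judged (in metres and radians):
On the way, in this order (a step that is already met when the one before it is completed fails the run):
1. the bell's plunger is pressed by the fingers (value of joint bell_plunger above 0.004 m and contact force between the fingers and bell above 0.5 N), for 0.02 s.
2. the fingers point at the two-sausage tray from just above for 1.5 s (horizontal distance between the grasp point and two_top below 0.035 m and z of the grasp point in the frame of two_top between 0.015 and 0.11 m), for 1.5 s.
3. the fingers point at the low jar's lid from just above for 1.5 s (horizontal distance between the grasp point and low_jar_top below 0.028 m and z of the grasp point in the frame of low_jar_top between 0.015 and 0.11 m), for 1.5 s.
At the end, for the whole second after the job is handed in: Grasp point within 28 mm sideways of the centre of the low jar's lid and 15 to 110 mm above it, touching nothing; plunger up (under 1 mm); trays, jars and bottle within 10 mm of their start; bell upright, at rest, within 20 mm of its start (all of step 3 and value of joint bell_plunger below 0.001 m and distance of each of tray_two, tray_one, tray_bread, low_jar, tall_jar, bottle from where it was at the start of the episode below 0.01 m and distance of bell from where it was at the start of the episode below 0.02 m and angle between bell's own z axis and vertical below 0.05 rad and linear speed of bell below 0.02 m/s).
It fails at once if a tray, its food, a jar or the bottle is touched (contact force between any of the fingers, the arm and tray_two above 0.3 N or contact force between any of the fingers, the arm and tray_one above 0.3 N or contact force between any of the fingers, the arm and tray_bread above 0.3 N or contact force between any of the fingers, the arm and low_jar above 0.3 N or contact force between any of the fingers, the arm and tall_jar above 0.3 N or contact force between any of the fingers, the arm and bottle above 0.3 N).
It fails at once if a tray, jar or bottle is moved more than 10 mm (not (distance of each of tray_two, tray_one, tray_bread, low_jar, tall_jar, bottle from where it was at the start of the episode below 0.01 m)).
It fails at once if the bell is lifted, tipped or pushed away (lifted 10 mm, tilted 0.2 rad, moved 20 mm) (height (world z) of bell above 0.01 m or angle between bell's own z axis and vertical above 0.2 rad or distance of bell from where it was at the start of the episode above 0.02 m).
It fails at once if the fingers come down close over a wrong thing (grasp point within 40 mm sideways and less than 70 mm above its top) ((horizontal distance between the grasp point and one_top below 0.04 m and z of the grasp point in the frame of one_top below 0.07 m) or (horizontal distance between the grasp point and bread_top below 0.04 m and z of the grasp point in the frame of bread_top below 0.07 m) or (horizontal distance between the grasp point and tall_jar_top below 0.04 m and z of the grasp point in the frame of tall_jar_top below 0.07 m) or (horizontal distance between the grasp point and bottle_top below 0.04 m and z of the grasp point in the frame of bottle_top below 0.07 m)).
It also fails if it takes over 51 s, if anything falls off the work surface, if the arm or the gripper's body presses on something with over 40 N, if the wrist force passes 120 N, or if a joint passes its speed limit or range.

## Robot

A 6-joint arm with a two-finger parallel gripper is mounted at the origin on the work surface. World frame = base frame: x ahead of the robot, y to its left, z up, the work surface at z = 0. Lengths are in mm, angles in rad, forces in N, time in s.
With the tool pointing down it reaches from about 275 to 1000 mm from the base axis. Payload 8.4 kg.
Tool frame: the origin (TCP) lies midway between the tips of the shut fingers; the grasp point (between the pads) lies r.grasp_offset behind it (r.grasp_offset is the distance from the TCP to the grasp point, in mm); z points along the fingers, y is the direction in which the jaws open and shut (so a half turn about z gives the same grasp; the last joint's range is limited). The gripper opens to 85 mm and grips with 20 to 120 N. Pads are 22 mm wide; open, the fingers measure 114 mm over their backs; the gripper's body (76 mm by 85 mm) begins 54 mm behind the grasp point. The pads swing forward as they close: fully open they stand 13 mm farther back than shut.
Start: joints at [1.3, 0.353, 1.633, -0, 1.155, -0.002], TCP at [165.983, 602.559, 231.281] pointing down, gripper open.
Joint ranges: [-2.63, 2.63], [-0.92, 2.1], [0.06, 2.66], [-1.3, 4.44], [0, 2.69], [-3.02, 3.02]. Speed limits (rad/s): [2.22, 2.22, 2.79, 3.14, 3.14, 3.14].

## Interface

Orientations are given as [roll, pitch, yaw] about the fixed x, y, z axes, in that order (R = Rz(yaw) Ry(pitch) Rx(roll)).
In Python, from rig import r gives the robot as it stands.
- The arm moves only by the tool jog_arm, never from a script. Its argument "series" is a list that holds one entry, the list of rows, each a list of 7 numbers: the shift along the tool's x, y, z in cm, then the turn, a rotation vector about the tool's x, y, z in degrees, then the finger opening in cm, from 0 to 8.54. A call has 1 to 5 rows; each row is the pose to reach, as a shift and turn from the pose commanded when the call began, along the tool's axes at that moment; what a row does not reach only later rows make up. A row lasts 1/8 s, in which the tool goes at most 62.5 mm and 10.7 degrees, less where a joint would pass 70% of its speed; a pose out of reach is approached as far as the arm can. A call with a gripper value outside its range is refused whole. The fingers move at their own pace and stop on an object; "newtons" is the grip in N (left out, the last holds). Time passes only in rows, so rows that repeat a pose let the fingers close. It gives the time, the measured TCP pose, the force and the opening at its end, in the units of the state.
- r.sense(): the state, without advancing time (a new reading comes with each control period).
- r.grab_frame(name): name is "scene" or "top" or "wrist"; returns the picture (400x640x3 uint8, red, green, blue); there is no depth.
- r.calibration(name): a dict with "mtx" (3x3 intrinsics, pixels), "origin" and "attitude" of the camera in the world; the wrist camera has in their place "T_tool_cam" (4x4, takes a point from camera to tool coordinates, whose origin is the TCP and whose axes are the flange's). Camera axes: x right, y down, z forward; pixel columns grow to the right and rows downward; lengths in mm; the calibration is good to about 2 mm. A picture is of the moment at which its call begins: read the wrist's pose just before it. calibration takes no time and is no camera call.
- r.sign_off(): hands the job in, once; it reports no verdict.
The state is a dict: "clock": time; "qpos": joint angles; "qvel": joint speeds; "joint_efforts": joint torques, N m; "eef_pos": TCP position; "tcp_rot": TCP orientation; "contact_force": force on the tool from outside, world axes, zero at the start; "wrist_torque": the same for the moment, N m; "opening": opening from 0.0 (shut) to 1.0 (fully open).
Only numpy, scipy, OpenCV 4.12 (cv2) and the standard library are available. Lean on these libraries where they do the work, as an engineer would, in place of code of your own. Each camera call takes 0.05 s, during which the arm holds its last target.

## Working session

There is one attempt and no reset: what is moved stays moved. The work goes in short steps, Python scripts to look and compute and a tool call to move; the robot and the scene stay as the last step left them, time stands still between calls to the robot, and variables do not carry over. Pictures are saved under pics/ and viewed, and the job is handed in when it is done.

Besides the shell and the picture viewer there is one more tool, called after "Call:" in YAML: its name, and indented under it one key for each argument. jog_arm: Moves the arm, as the interface text tells. Its arguments: {"type":"object","properties":{"series":{"type":"array","items":{"type":"array","items":{"type":"array","items":{"type":"number"}}}},"newtons":{"type":"number"}},"required":["series"]}

```bash
ls; mkdir -p pics; python3 - <<'E'
from rig import r
import cv2
s=r.sense();print(s, r.grasp_offset)
for n in("scene","top"):
    im=r.grab_frame(n);cv2.imwrite(f"pics/{n}0.png",im[:,:,::-1]);c=r.calibration(n);print(n,c)
E
```

```text
pics
{'clock': 0.0, 'qpos': array([ 1.29958361e+00,  3.53637879e-01,  1.63414133e+00,  3.51388668e-06,
        1.15518467e+00, -2.38534447e-03]), 'qvel': array([ 3.57489519e-04, -2.00547499e-03,  4.95778596e-04, -6.79868105e-04,
       -8.35040207e-04,  6.47155173e-05]), 'joint_efforts': array([-4.41734264e-04, -6.05259919e+01, -3.42072093e+01, -1.92462112e-04,
        9.37500241e-03,  3.32931097e-05]), 'eef_pos': array([165.86366301, 602.09738372, 230.56501134]), 'tcp_rot': array([-3.14022145e+00, -6.48361234e-06,  2.87276385e+00]), 'contact_force': array([ 0.07590961,  0.0712097 , -0.63103018]), 'wrist_torque': array([-0.05933897, -0.00836142, -0.02317078]), 'opening': 0.9983322270704469} 18.700000000000003
scene {'mtx': array([[368.44401185,   0.        , 313.55722723],
       [  0.        , 368.44401185, 199.47800264],
       [  0.        ,   0.        ,   1.        ]]), 'origin': array([872.55245039, 660.73147734, 674.99905388]), 'attitude': array([-2.18816773, -0.00560269,  2.62061355])}
top {'mtx': array([[450.71809946,   0.        , 317.26288023],
       [  0.        , 450.71809946, 205.72821766],
       [  0.        ,   0.        ,   1.        ]]), 'origin': array([ 378.99836772,   -5.59970963, 1304.21417274]), 'attitude': array([-3.03465177,  0.00758367, -1.59945091])}
```

View pics/scene0.png

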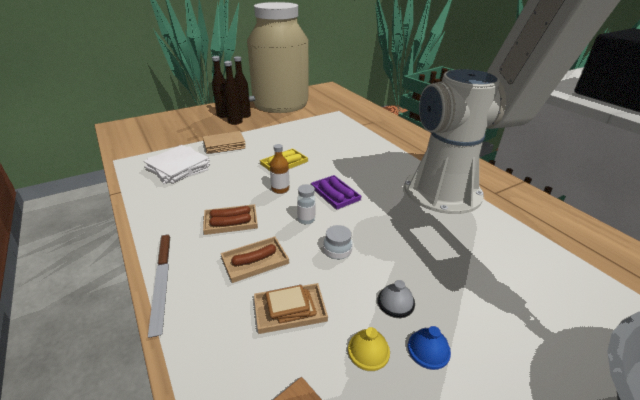

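View pics/top0.png

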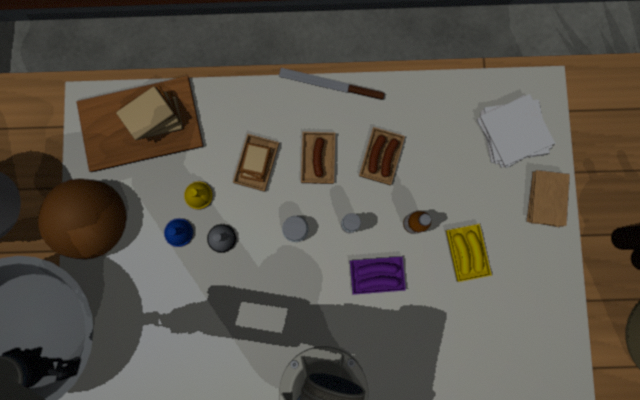

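Candidates:
- **Bell:** grey/steel at scene (397,298), top (222,237). The yellow (369,347) and blue (430,346) ones are decoys.
- **Two-sausage tray:** brown at scene (231,218), top (383,156). One-sausage (254,257), bread (290,307), and the purple and yellow trays are not meant.
- **Low jar:** scene (338,242), top (295,228). The tall jar is at (306,205) and the bottle at (280,170).

Next I'll check close crops.

```bash
python3 - <<'E'
import cv2,numpy as np
a=cv2.imread("pics/top0.png")[120:270,150:450]; b=cv2.imread("pics/scene0.png")[130:340,190:450]
a=cv2.convertScaleAbs(a,alpha=1.5)
cv2.imwrite("pics/c1.png",cv2.resize(a,None,fx=2.6,fy=2.6,interpolation=3)); cv2.imwrite("pics/c2.png",cv2.resize(b,None,fx=2.8,fy=2.8,interpolation=3))
E
```

```text
(no output)
```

View pics/c1.png

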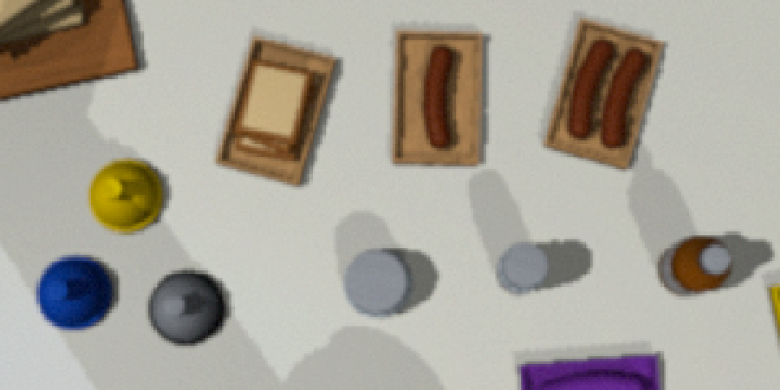

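View pics/c2.png

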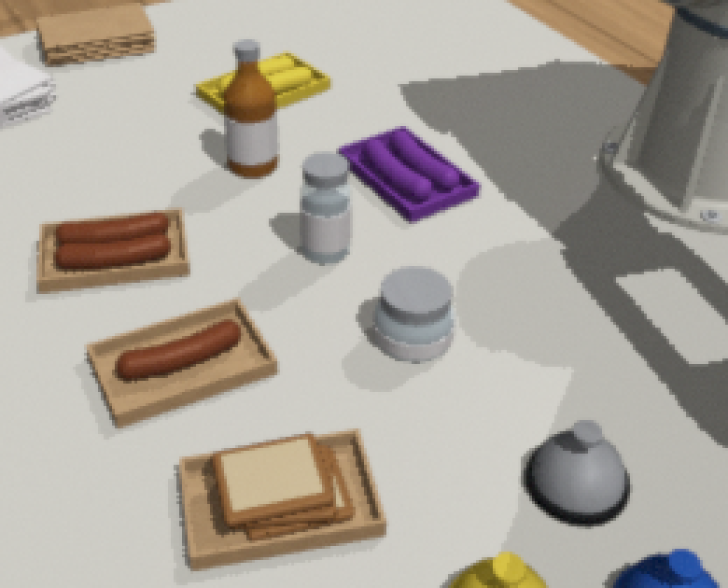

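The crops confirm it: the steel bell with a black base, the two-sausage brown tray and the wide jar are all distinct. I'll triangulate from the pixels read off the crops, refined with masks where possible.

```bash
cat > h.py <<'E'
import numpy as np, cv2
from scipy.spatial.transform import Rotation as R
from rig import r
def ray(n,uv):
    c=r.calibration(n); d=np.linalg.inv(c["mtx"])@[uv[0],uv[1],1.]
    d=R.from_euler("xyz",c["attitude"]).as_matrix()@d
    return np.array(c["origin"]),d/np.linalg.norm(d)
def plane(n,uv,z):
    o,d=ray(n,uv); return o+d*(z-o[2])/d[2]
def tri(a,b):
    o1,d1=ray("scene",a);o2,d2=ray("top",b)
    A=np.stack([d1,-d2],1);t=np.linalg.lstsq(A,o2-o1,rcond=None)[0]
    p,q=o1+t[0]*d1,o2+t[1]*d2; return (p+q)/2,np.linalg.norm(p-q)
E
python3 - <<'E'
from h import *
S=lambda p:np.array(p)/2.8+[190,130]
T=lambda p:np.array(p)/2.6+[150,120]
np.set_printoptions(precision=1,suppress=True)
for n,a,b,z in [("bell",(587,430),(184,300),66),("low",(416,292),(377,281),60),("tall",(325,167),(524,265),110),("bottle",(246,48),(715,260),160)]:
    print(n,*tri(S(a),T(b)),"planes",plane("scene",S(a),z),plane("top",T(b),z))
for n,a,b in [("two",[(40,222),(185,210),(188,263),(38,280)],[(583,18),(662,42),(627,168),(547,147)]),("one",[(90,347),(238,303),(275,362),(118,410)],[(396,30),(489,33),(482,164),(394,163)]),("bread",[(180,467),(358,432),(384,522),(190,555)],[(255,33),(338,60),(300,184),(220,160)])]:
    for nm,f,l in(("scene",S,a),("top",T,b)):
        P=np.array([plane(nm,f(p),18) for p in l]); print(n,nm,P.mean(0),"sides",np.linalg.norm(P-np.roll(P,-1,0),axis=1))
    ca,cb=[cv2.convexHull(np.float32(l)) for l in(a,b)]
    def diag(l):
        l=np.array(l,float);x=np.cross(np.cross([*l[0],1],[*l[2],1]),np.cross([*l[1],1],[*l[3],1]));return x[:2]/x[2]
    print("  tri",*tri(S(diag(a)),T(diag(b))))
E
```

```text
bell [434.4 273.3  56.4] 11.041970155536724 planes [436.8 282.6  66. ] [438.  267.4  66. ]
low [452.5  64.4  49.2] 1.6591557181257208 planes [459.1  75.2  60. ] [452.5  63.3  60. ]
tall [462.  -90.4 101. ] 0.25289968330090273 planes [468.4 -78.6 110. ] [461.5 -89.9 110. ]
bottle [ 458.4 -275.6  149.1] 0.2955522037501962 planes [ 467.1 -256.3  160. ] [ 457.5 -272.9  160. ]
two scene [ 660.1 -183.3   18. ] sides [152.1  91.1 146.5  97. ]
two top [ 657.  -193.5   18. ] sides [ 92.4 148.7  91.5 152.7]
  tri [ 656.7 -194.5    9.1] 3.6159767483109193
one scene [661.5   2.6  18. ] sides [142.9  88.7 142.3  85.7]
one top [658.4  -9.8  18. ] sides [104.6 149.   97.7 151.2]
  tri [658.6 -10.1   5.3] 0.17688897179154478
bread scene [654.1 182.6  18. ] sides [147.7  91.2 146.8  83.5]
bread top [650.5 171.3  18. ] sides [ 98.7 146.1  93.4 149. ]
  tri [652.1 172.8   4.8] 2.119091970260434
```

The triangulated heights come out about 10 mm low on everything, and the two cameras disagree by about 12 mm in y. That is more than the stated 2 mm. I'll bring in the wrist camera as a third view before trusting either one.

```bash
python3 - <<'E'
from h import *
np.set_printoptions(precision=3,suppress=True)
s=r.sense();c=r.calibration("wrist");print(c)
Rt=R.from_euler("xyz",s["tcp_rot"]).as_matrix();print(Rt)
print("delta tool cm to (438,274,z250):",Rt.T@(np.array([438,274,250])-s["eef_pos"])/10)
for n in("scene","top"):
    k=r.calibration(n);A=R.from_euler("xyz",k["attitude"]).as_matrix()
    for P in ([0,0,0],[90,0,0],[0,90,0],[0,-90,0]):
        q=k["mtx"]@(A.T@(np.array(P)-k["origin"]));print(n,P,q[:2]/q[2])
E
```

```text
{'mtx': array([[342.056,   0.   , 320.575],
       [  0.   , 342.056, 202.717],
       [  0.   ,   0.   ,   1.   ]]), 'T_tool_cam': array([[   0.   ,   -0.964,   -0.264,   65.335],
       [   1.   ,   -0.   ,    0.001,   -0.439],
       [  -0.001,   -0.264,    0.964, -143.102],
       [   0.   ,    0.   ,    0.   ,    1.   ]])}
[[-0.964  0.266 -0.   ]
 [ 0.266  0.964 -0.001]
 [-0.    -0.001 -1.   ]]
delta tool cm to (438,274,z250): [-34.95  -24.41   -1.907]
scene [0, 0, 0] [442.33  190.122]
scene [90, 0, 0] [421.914 197.837]
scene [0, 90, 0] [463.792 204.148]
scene [0, -90, 0] [423.002 177.491]
top [0, 0, 0] [322.699 390.875]
top [90, 0, 0] [321.74  357.619]
top [0, 90, 0] [290.431 391.761]
top [0, -90, 0] [354.988 389.988]
```

Call:
jog_arm:
  series:
    - [[-6, -4.2, -0.3, 0, 0, 0, 0], [-12, -8.4, -0.7, 0, 0, 0, 0], [-17, -12, -1, 0, 0, 0, 0], [-22, -15.5, -1.4, 0, 0, 0, 0], [-27, -19, -1.9, 0, 0, 0, 0]]

```text
clock: 0.72
eef_pos: [365.1, 359.9, 248.8]
tcp_rot: [-3.141, -0.0, 2.873]
contact_force: [1.8, 1.0, 0.3]
opening: 0.001
```

Call:
jog_arm:
  series:
    - [[-4, -2.7, 0, 0, 0, 0, 0], [-8, -5.4, 0, 0, 0, 0, 0], [-8, -5.4, 0, 0, 0, 0, 0]]

```text
clock: 1.1
eef_pos: [428.5, 286.1, 248.7]
tcp_rot: [-3.141, 0.0, 2.869]
contact_force: [-0.3, 0.6, -0.3]
opening: -0.004
```

```bash
python3 - <<'E'
from h import *
s=r.sense();print(s)
im=r.grab_frame("wrist");cv2.imwrite("pics/w1.png",im[:,:,::-1])
E
```

```text
{'clock': 1.1, 'qpos': array([ 5.86075359e-01,  1.64117896e-01,  1.84573952e+00, -6.46815582e-04,
        1.13208206e+00, -7.11867919e-01]), 'qvel': array([ 0.05783511, -0.0019772 ,  0.0055287 ,  0.02453182,  0.00180016,
        0.04646663]), 'joint_efforts': array([-2.12470092e+00, -4.62213600e+01, -3.39884806e+01, -4.00215229e-01,
       -3.99702438e-02, -6.26174212e-01]), 'eef_pos': array([428.54282754, 286.06336861, 248.69321022]), 'tcp_rot': array([-3.14094754e+00,  2.16667922e-04,  2.86901453e+00]), 'contact_force': array([-0.31204828,  0.56886474, -0.3018983 ]), 'wrist_torque': array([ 0.05686534, -0.02484473,  0.02790613]), 'opening': -0.003937437812866956}
```

View pics/w1.png

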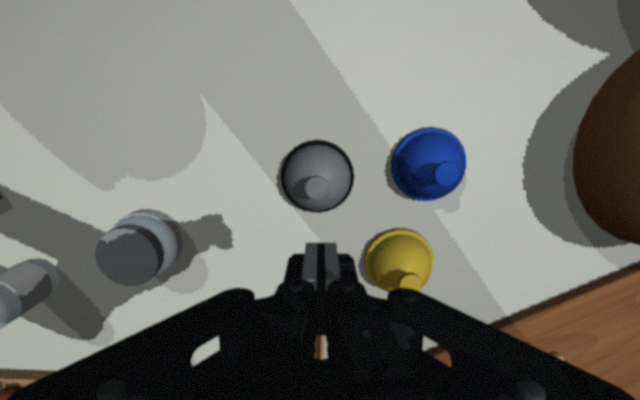

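The wrist view shows the bell button at (317,186), its base centred at (317,176), and the low jar lid at (130,254). I'll cast these rays and compare.

```bash
cat >> h.py <<'E'
def wray(s,uv):
    c=r.calibration("wrist");M=np.eye(4);M[:3,:3]=R.from_euler("xyz",s["tcp_rot"]).as_matrix();M[:3,3]=s["eef_pos"]
    M=M@c["T_tool_cam"];d=M[:3,:3]@np.linalg.inv(c["mtx"])@[uv[0],uv[1],1.];return M[:3,3],d/np.linalg.norm(d)
def wplane(s,uv,z):
    o,d=wray(s,uv);return o+d*(z-o[2])/d[2]
E
python3 - <<'E'
from h import *
np.set_printoptions(precision=1,suppress=True)
s=r.sense();print(s["clock"],s["eef_pos"])
im=cv2.imread("pics/w1.png");t=cv2.imread("pics/top0.png")
cv2.imwrite("pics/c3.png",cv2.resize(im[125:300,80:380],None,fx=2.6,fy=2.6,interpolation=3))
print(wplane(s,(317,186),66),wplane(s,(317,176),4),"low",wplane(s,(130,254),60))
print("top base centre", plane("top",(150+187.5/2.6,120+307/2.6),6), "scene base",plane("scene",(190+577/2.8,130+490/2.8),6))
E
```

```text
1.15 [427.5 287.3 248.6]
[433.2 281.8  66. ] [435.  280.6   4. ] low [452.1  72.7  60. ]
top base centre [433.  276.8   6. ] scene base [442.4 289.8   6. ]
```

View pics/c3.png

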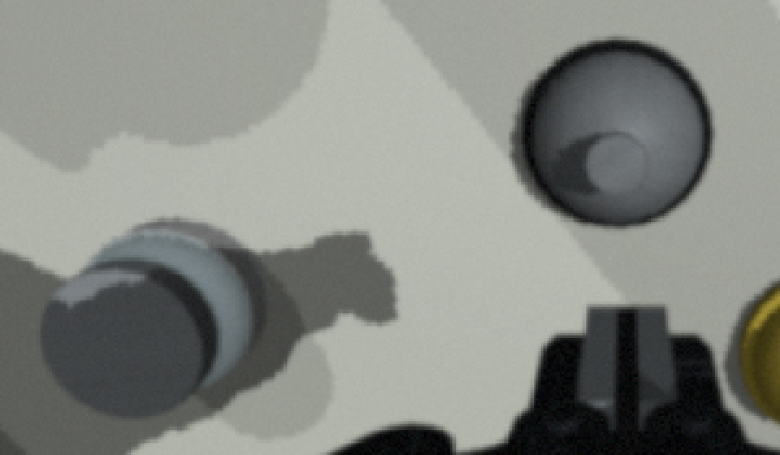

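Wrist and scene agree on the bell to within a few mm, at about (433,282). The button at 66 mm and the base at 4 mm lie on one vertical axis, which fits the stated height. I'll go down to a hover and look again from this second place.

Call:
jog_arm:
  series:
    - [[-0.7, -0.4, 5, 0, 0, 0, 0], [-0.7, -0.4, 10, 0, 0, 0, 0], [-0.7, -0.4, 14, 0, 0, 0, 0], [-0.7, -0.4, 14, 0, 0, 0, 0], [-0.7, -0.4, 14, 0, 0, 0, 0]]

```text
clock: 1.78
eef_pos: [433.0, 283.7, 110.1]
tcp_rot: [3.141, 0.001, 2.874]
contact_force: [0.0, 0.4, 0.1]
opening: 0.0
```

```bash
python3 - <<'E'
from h import *
s=r.sense();print(s["eef_pos"],s["tcp_rot"],s["contact_force"])
im=r.grab_frame("wrist");cv2.imwrite("pics/w2.png",im[:,:,::-1])
s=r.sense();print(s["eef_pos"])
cv2.imwrite("pics/c4.png",cv2.resize(im[80:330,180:480,::-1],None,fx=2.4,fy=2.4,interpolation=3))
E
```

```text
[433.0003181  283.68922775 110.07122108] [3.14071180e+00 6.32053130e-04 2.87361951e+00] [0.03114235 0.40682685 0.14732217]
[433.48281283 283.82173311 110.58992758]
```

View pics/c4.png

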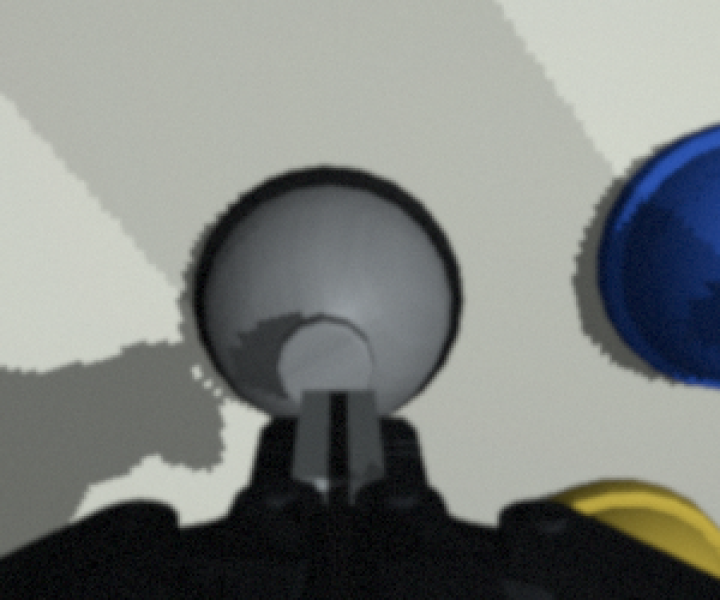

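The hover view shows the button centre at (315.8,230.8). The fingertips sit just over its lower edge, foreshortened.

```bash
python3 - <<'E'
from h import *
np.set_printoptions(precision=1,suppress=True)
s1=dict(eef_pos=np.array([428.3,286.4,248.7]),tcp_rot=[-3.14095,.0002,2.869])
s2=dict(eef_pos=np.array([433.1,283.7,110.2]),tcp_rot=[3.1407,.0006,2.8736])
o1,d1=wray(s1,(316.9,187.3));o2,d2=wray(s2,(315.8,230.8))
t=np.linalg.lstsq(np.stack([d1,-d2],1),o2-o1,rcond=None)[0];print(o1+t[0]*d1,o2+t[1]*d2)
print(wplane(s1,(316.9,187.3),66),wplane(s2,(315.8,230.8),66))
E
```

```text
[435.5 280.3  65.3] [435.4 279.9  65.3]
[435.3 280.3  66. ] [435.1 280.   66. ]
```

Two wrist places give the button at (435,280,65.4), which matches the stated 66 mm. I'll press gently.

Call:
jog_arm:
  series:
    - [[-0.3, -0.3, 2, 0, 0, 0, 0], [-0.3, -0.3, 4, 0, 0, 0, 0], [-0.3, -0.3, 4.2, 0, 0, 0, 0], [-0.3, -0.3, 4.2, 0, 0, 0, 0]]

```text
clock: 2.33
eef_pos: [435.5, 279.6, 68.2]
tcp_rot: [3.14, 0.001, 2.873]
contact_force: [0.3, 0.5, -0.4]
opening: 0.003
```

Call:
jog_arm:
  series:
    - [[0, 0, 0.3, 0, 0, 0, 0], [0, 0, 0.5, 0, 0, 0, 0], [0, 0, 0.7, 0, 0, 0, 0], [0, 0, 0.8, 0, 0, 0, 0]]

```text
clock: 2.82
eef_pos: [435.7, 279.6, 59.7]
tcp_rot: [3.14, 0.001, 2.873]
contact_force: [-0.2, 0.0, 19.2]
opening: -0.005
```

19 N, well past the 4 N spring, so the plunger is bottomed. Now straight up.

Call:
jog_arm:
  series:
    - [[0, 0, -1, 0, 0, 0, 0], [0, 0, -4, 0, 0, 0, 0], [0, 0, -9, 0, 0, 0, 0], [0, 0, -15, 0, 0, 0, 0], [0, 0, -20, 0, 0, 0, 0]]

```text
clock: 3.45
eef_pos: [434.3, 278.6, 260.9]
tcp_rot: [-3.141, -0.0, 2.873]
contact_force: [0.8, 0.3, 0.3]
opening: -0.003
```

```bash
python3 - <<'E'
from h import *
np.set_printoptions(precision=2,suppress=True)
im=r.grab_frame("wrist");cv2.imwrite("pics/w3.png",im[:,:,::-1])
s=r.sense();print(s["eef_pos"],s["contact_force"])
Rt=R.from_euler("xyz",s["tcp_rot"]).as_matrix()
print(Rt.T@(np.array([658,-190,262])-s["eef_pos"])/10)
E
```

```text
[436.8  280.17 267.21] [3.02 1.03 5.75]
[-33.81 -39.46   0.47]
```

View pics/w3.png

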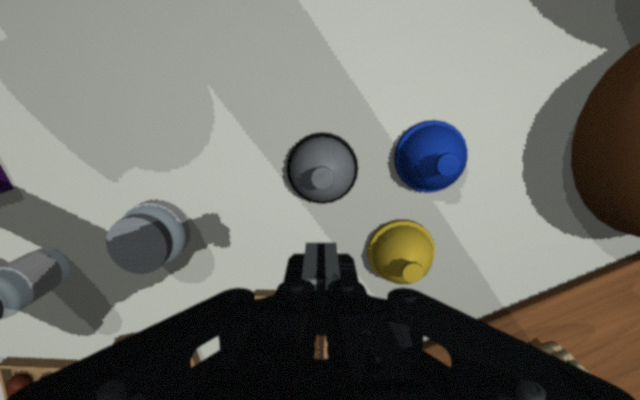

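The bell stands in place at (322,167) with its button at (321,178). I'll cross high, at z about 265, to the two-sausage tray.

Call:
jog_arm:
  series:
    - [[-3.4, -4, 0, 0, 0, 0, 0], [-6.8, -8, 0, 0, 0, 0, 0], [-10.2, -12, 0, 0, 0, 0, 0], [-13.6, -16, 0, 0, 0, 0, 0], [-17, -20, 0, 0, 0, 0, 0]]

```text
clock: 4.12
eef_pos: [545.4, 39.3, 258.4]
tcp_rot: [-3.141, -0.001, 2.873]
contact_force: [0.3, 0.0, -0.4]
opening: -0.004
```

Call:
jog_arm:
  series:
    - [[-3.4, -4, 0, 0, 0, 0, 0], [-6.8, -8, 0, 0, 0, 0, 0], [-10.2, -12, 0, 0, 0, 0, 0], [-13.6, -16, 0, 0, 0, 0, 0], [-17, -19.5, 0, 0, 0, 0, 0]]

```text
clock: 4.75
eef_pos: [657.5, -193.8, 258.1]
tcp_rot: [3.142, -0.002, 2.872]
contact_force: [-0.1, -0.0, 0.6]
opening: -0.002
```

Call:
jog_arm:
  series:
    - [[0, 0, 0, 0, 0, 0, 0], [0, 0, 0, 0, 0, 0, 0]]

```text
clock: 5.0
eef_pos: [656.8, -191.7, 258.0]
tcp_rot: [3.141, -0.002, 2.872]
contact_force: [0.2, 0.5, -0.0]
opening: -0.002
```

```bash
python3 - <<'E'
from h import *
s=r.sense();print(s["eef_pos"],s["tcp_rot"],s["contact_force"])
im=r.grab_frame("wrist");cv2.imwrite("pics/w4.png",im[:,:,::-1])
E
```

```text
[ 656.78113798 -191.70964678  257.95892919] [ 3.14125903e+00 -2.31737014e-03  2.87229874e+00] [ 2.45955951e-01  5.07401298e-01 -6.10667728e-05]
```

View pics/w4.png

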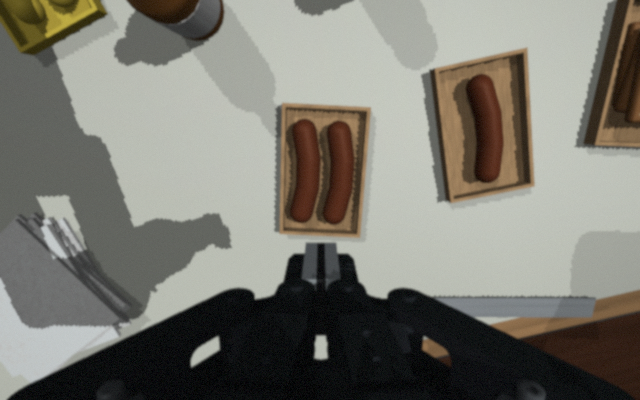

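The two-sausage tray's rim corners are (280,104), (371,106), (360,237) and (279,233). One-sausage rim: (434,70), (527,50), (533,185), (450,201).

```bash
python3 - <<'E'
from h import *
np.set_printoptions(precision=1,suppress=True)
s=r.sense()
for l in ([(280,104),(371,106),(360,237),(279,233)],[(434,70),(527,50),(533,185),(450,201)]):
    P=np.array([wplane(s,p,18) for p in l]);print(P.mean(0),np.linalg.norm(P-np.roll(P,-1,0),axis=1))
Rt=R.from_euler("xyz",s["tcp_rot"]).as_matrix();P=np.array([wplane(s,p,18) for p in [(280,104),(371,106),(360,237),(279,233)]]).mean(0);P[2]=75
print(Rt.T@(P-s["eef_pos"])/10)
E
```

```text
[ 661.9 -190.6   18. ] [ 98.1 150.8  96.7 147.7]
[663.   -4.5  18. ] [ 96.7 146.   95.2 145.9]
[-0.5  0.2 18.3]
```

The sizes match 96 x 150 at rim height, and all three views agree on the centre to within about 8 mm. Going down, with the fingertips ending about 45 mm above the food.

Call:
jog_arm:
  series:
    - [[-0.5, 0.2, 4, 0, 0, 0, 0], [-0.5, 0.2, 9, 0, 0, 0, 0], [-0.5, 0.2, 14, 0, 0, 0, 0], [-0.5, 0.2, 17, 0, 0, 0, 0], [-0.5, 0.2, 18, 0, 0, 0, 0]]

```text
clock: 5.68
eef_pos: [661.5, -189.9, 77.1]
tcp_rot: [3.141, -0.004, 2.874]
contact_force: [0.7, -0.6, -0.0]
opening: 0.005
```

Call:
jog_arm:
  series:
    - [[0, 0, 0, 0, 0, 0, 0], [0, 0, 0, 0, 0, 0, 0], [0, 0, 0, 0, 0, 0, 0], [0, 0, 0, 0, 0, 0, 0], [0, 0, 0, 0, 0, 0, 0]]

```text
clock: 6.3
eef_pos: [663.2, -191.6, 79.2]
tcp_rot: [-3.142, 0.0, 2.873]
contact_force: [0.5, 0.4, 0.0]
opening: 0.005
```

```bash
python3 - <<'E'
from h import *
for n in("wrist","scene"):
    im=r.grab_frame(n);cv2.imwrite(f"pics/{n}5.png",im[:,:,::-1])
s=r.sense();print(s["clock"],s["eef_pos"],s["contact_force"])
a=cv2.imread("pics/wrist5.png");b=cv2.imread("pics/scene5.png")[90:330,150:470]
cv2.imwrite("pics/c5.png",np.hstack([cv2.resize(a,(400,250)),cv2.resize(b,(400,300))[:250]]))
E
```

```text
6.4 [ 663.05638526 -191.59740067   78.97790427] [-0.15054994 -0.0201483  -0.28037801]
```

View pics/c5.png

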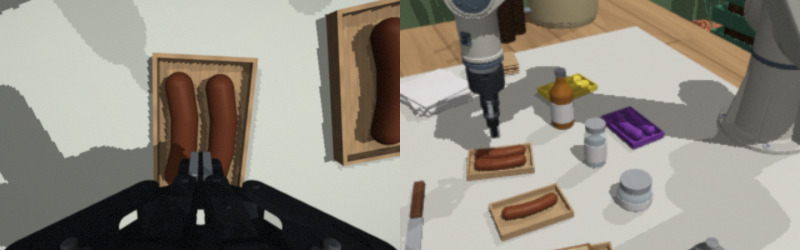

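Call:
jog_arm:
  series:
    - [[0, 0, 0, 0, 0, 0, 0], [0, 0, 0, 0, 0, 0, 0], [0, 0, 0, 0, 0, 0, 0], [0, 0, 0, 0, 0, 0, 0], [0, 0, 0, 0, 0, 0, 0]]

```text
clock: 7.02
eef_pos: [663.1, -191.5, 78.9]
tcp_rot: [3.142, -0.0, 2.873]
contact_force: [-0.7, 0.5, 0.1]
opening: -0.004
```

Call:
jog_arm:
  series:
    - [[0, 0, 0, 0, 0, 0, 0], [0, 0, 0, 0, 0, 0, 0], [0, 0, 0, 0, 0, 0, 0], [0, 0, 0, 0, 0, 0, 0], [0, 0, 0, 0, 0, 0, 0]]

```text
clock: 7.65
eef_pos: [663.1, -191.5, 78.9]
tcp_rot: [-3.142, 0.0, 2.873]
contact_force: [0.2, 0.3, -0.2]
opening: 0.002
```

Call:
jog_arm:
  series:
    - [[0, 0, 0, 0, 0, 0, 0], [0, 0, 0, 0, 0, 0, 0], [0, 0, 0, 0, 0, 0, 0], [0, 0, 0, 0, 0, 0, 0]]

```text
clock: 8.15
eef_pos: [663.1, -191.5, 78.9]
tcp_rot: [-3.142, 0.0, 2.873]
contact_force: [1.1, -0.1, 0.1]
opening: 0.003
```

Pointed for about 2.4 s at 47 mm above the food: the fingertips in the wrist view sit over the tray between the sausages, with no contact. Now up and across high to the low jar, stopping to look from above.

Call:
jog_arm:
  series:
    - [[0, 0, -4, 0, 0, 0, 0], [0, 0, -9, 0, 0, 0, 0], [0, 0, -14, 0, 0, 0, 0], [0, 0, -18, 0, 0, 0, 0], [0, 0, -18, 0, 0, 0, 0]]

```text
clock: 8.78
eef_pos: [664.9, -192.1, 263.2]
tcp_rot: [-3.141, 0.007, 2.873]
contact_force: [0.1, -0.3, -0.2]
opening: -0.001
```

```bash
python3 - <<'E'
from h import *
s=r.sense();print(s["eef_pos"])
Rt=R.from_euler("xyz",s["tcp_rot"]).as_matrix()
print(Rt.T@(np.array([453,71,258])-s["eef_pos"])/10)
E
```

```text
[ 664.93833207 -192.08535721  263.21877775]
[27.42282764 19.73496146  0.33135297]
```

Call:
jog_arm:
  series:
    - [[4, 2.9, 0, 0, 0, 0, 0], [8, 5.8, 0, 0, 0, 0, 0], [12, 8.6, 0, 0, 0, 0, 0], [16, 11.5, 0, 0, 0, 0, 0], [20, 14.4, 0, 0, 0, 0, 0]]

```text
clock: 9.4
eef_pos: [506.8, 1.5, 257.8]
tcp_rot: [-3.141, -0.001, 2.872]
contact_force: [0.5, 0.5, 0.6]
opening: 0.001
```

Call:
jog_arm:
  series:
    - [[4, 2.9, 0, 0, 0, 0, 0], [7.4, 5.3, 0, 0, 0, 0, 0], [7.4, 5.3, 0, 0, 0, 0, 0], [7.4, 5.3, 0, 0, 0, 0, 0]]

```text
clock: 9.9
eef_pos: [451.4, 71.0, 258.5]
tcp_rot: [-3.141, 0.0, 2.874]
contact_force: [0.1, -0.9, -0.3]
opening: -0.002
```

```bash
python3 - <<'E'
from h import *
s=r.sense();print(s["eef_pos"],s["tcp_rot"],s["contact_force"])
im=r.grab_frame("wrist");cv2.imwrite("pics/w6.png",im[:,:,::-1])
E
```

```text
[451.38677838  71.00420918 258.52529419] [-3.14126284e+00  4.81239323e-05  2.87352722e+00] [ 0.13631441 -0.93174805 -0.2637723 ]
```

View pics/w6.png

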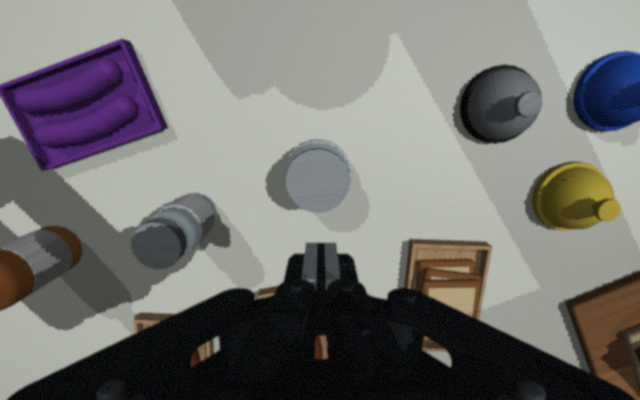

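The low jar lid is at (318,180), about 32 px in radius. The bell stands at (500,103) with its button at (527,104), up.

```bash
python3 - <<'E'
from h import *
np.set_printoptions(precision=2,suppress=True)
s1=dict(eef_pos=np.array([428.3,286.4,248.7]),tcp_rot=[-3.14095,.0002,2.869])
s=r.sense();P=wplane(s,(318,180),60)
o1,d1=wray(s1,(129.2,255.8));o2,d2=wray(s,(318,180))
t=np.linalg.lstsq(np.stack([d1,-d2],1),o2-o1,rcond=None)[0];print(o1+t[0]*d1,o2+t[1]*d2,P)
print("diam",np.linalg.norm(wplane(s,(286,180),60)-wplane(s,(350,180),60)), "bell",wplane(s,(527,104),66))
Rt=R.from_euler("xyz",s["tcp_rot"]).as_matrix();P[2]=105;print(Rt.T@(P-s["eef_pos"])/10)
E
```

```text
[455.86  66.38  54.92] [456.07  66.41  54.96] [455.09  66.72  60.  ]
diam 65.1017988558952 bell [435.95 276.63  66.  ]
[-0.44 -0.29 15.36]
```

Two wrist views put the lid at (455.5,66.5) and about 55–60 mm high, consistent with 60. The bell is within 4 mm of its place. Going down.

Call:
jog_arm:
  series:
    - [[-0.4, -0.3, 4, 0, 0, 0, 0], [-0.4, -0.3, 8, 0, 0, 0, 0], [-0.4, -0.3, 12, 0, 0, 0, 0], [-0.4, -0.3, 14.5, 0, 0, 0, 0], [-0.4, -0.3, 15.3, 0, 0, 0, 0]]

```text
clock: 10.58
eef_pos: [453.8, 66.3, 104.2]
tcp_rot: [-3.14, -0.003, 2.872]
contact_force: [0.7, -1.0, 1.2]
opening: -0.003
```

Call:
jog_arm:
  series:
    - [[0, 0, 0, 0, 0, 0, 0], [0, 0, 0, 0, 0, 0, 0], [0, 0, 0, 0, 0, 0, 0], [0, 0, 0, 0, 0, 0, 0], [0, 0, 0, 0, 0, 0, 0]]

```text
clock: 11.2
eef_pos: [454.4, 67.3, 106.2]
tcp_rot: [3.141, 0.001, 2.873]
contact_force: [-0.0, -0.9, -0.2]
opening: -0.002
```

Call:
jog_arm:
  series:
    - [[0, 0, 0, 0, 0, 0, 0], [0, 0, 0, 0, 0, 0, 0], [0, 0, 0, 0, 0, 0, 0], [0, 0, 0, 0, 0, 0, 0], [0, 0, 0, 0, 0, 0, 0]]

```text
clock: 11.82
eef_pos: [454.3, 67.2, 105.9]
tcp_rot: [3.142, -0.0, 2.873]
contact_force: [0.9, -0.7, -0.3]
opening: 0.001
```

Call:
jog_arm:
  series:
    - [[0, 0, 0, 0, 0, 0, 0], [0, 0, 0, 0, 0, 0, 0], [0, 0, 0, 0, 0, 0, 0], [0, 0, 0, 0, 0, 0, 0], [0, 0, 0, 0, 0, 0, 0]]

```text
clock: 12.45
eef_pos: [454.3, 67.2, 105.9]
tcp_rot: [3.142, 0.0, 2.873]
contact_force: [-0.2, -0.6, -1.1]
opening: -0.006
```

```bash
python3 - <<'E'
from h import *
for n in("wrist","scene"):
    im=r.grab_frame(n);cv2.imwrite(f"pics/{n}7.png",im[:,:,::-1])
s=r.sense();print(s["clock"],s["eef_pos"],s["contact_force"])
a=cv2.imread("pics/wrist7.png");b=cv2.imread("pics/scene7.png")[90:330,150:470]
cv2.imwrite("pics/c7.png",np.hstack([cv2.resize(a,(400,250)),cv2.resize(b,(400,250))]))
E
```

```text
12.55 [454.28882647  67.2165069  105.89176571] [ 0.03448393 -0.20590047 -0.26550832]
```

View pics/c7.png

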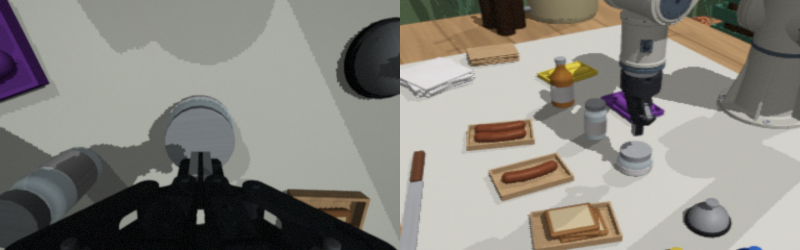

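The fingertips hover over the lid and touch nothing, everything stands in place, and the plunger is up. I'll hold a bit more, then hand in.

Call:
jog_arm:
  series:
    - [[0, 0, 0, 0, 0, 0, 0], [0, 0, 0, 0, 0, 0, 0], [0, 0, 0, 0, 0, 0, 0], [0, 0, 0, 0, 0, 0, 0]]

```text
clock: 13.05
eef_pos: [454.3, 67.2, 105.9]
tcp_rot: [-3.142, 0.0, 2.873]
contact_force: [0.1, 0.1, -0.0]
opening: -0.001
```

```bash
python3 -c "
from rig import r
print(r.sense()['eef_pos']); print(r.sign_off())"
```

```text
[454.28680445  67.18470252 105.88437369]
the job is handed in; nothing more can be done
None
```

I rang the steel bell, pointed at the two-sausage tray, then pointed at the low jar's lid and stayed there. The job is handed in at about 13 s; no verdict was reported.

- **Bell:** The fingers pushed down with 19 N, against a 4 N spring, so the plunger was fully pressed. Later pictures show the button back up and the bell within about 4 mm of its start.
- **Two-sausage tray:** I pointed at its centre for over 2 s, with the fingertips about 47 mm above the food.
- **Low jar:** I held for about 2.4 s, with the fingertips about 46 mm above the lid and within about 2 mm of its measured centre. The last force reading was near zero.
- **Crossings:** I moved between targets at about 260 mm height, and no contact showed in the force readings.

**Check that disagreed:** triangulating with the scene and top cameras gave heights about 10 mm too low, and the two differed by about 12 mm sideways. I used the wrist camera instead. Its two views put the bell button at 65.3 mm (66 given) and the lid at 55 mm (60 given), and the tray's sides came out right at rim height.

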